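# Fold the measuring tools and pack them in their case

### The job

Fold the yellow folding rule and the blue folding caliper completely closed and lay each flat, fully home, in its own pocket of the open storage case, right side up. Their hinges are stiff and hold any angle, and the wide-open rule will not fold by itself: hold one leaf, swing the other gently against the orange bench stop, then take it afresh across both leaves to shut it. Leave everything else on the bench where it is.

Things in the scene. Friction and masses are not known exactly. Their poses are not given: they have to be found in the camera images.
- rule: Yellow folding rule, loose, about 0.17 kg, lying flat: two leaves 130 long, 16 wide, 20 mm tall, joined at one end by a vertical hinge (dark hub, 7 mm radius, cap to 23 mm). Origin: hinge axis, underside; z up. This body is the first leaf, along +x, y from -16 to 0 mm; the second leaf folds to y from 0 to 16 mm. Folded: 32 mm wide, 137 mm long (x -7 to 130).
- rule_leaf (a joint): Rule's second leaf, rad: 0 folded (hard stop), 2.7 the most; grows anticlockwise from above: that leaf points at the rule's yaw plus this. Starts 2.0 to 2.4. Stiff: about 0.3 N m turns it, it stays where left; a pushed leaf of the loose rule slides the rule instead of folding. A finger between the leaves (about 15 mm thick) keeps it from closing.
- rule_mid (a point): Centre of the folded rule at its underside: 61.5 mm from the hinge along the rule's +x.
- caliper: Blue folding caliper with steel ends, loose, about 0.17 kg: like the rule, but legs 110 long, 14 wide, 20 mm tall; folded 28 mm wide, 117 mm long. Origin on the hinge axis at the underside, z up; this body is the first leg, along +x, y from -14 to 0 mm; the second leg folds to y from 0 to 14 mm. Starts as a narrow V that fingers can span 50 mm from the hinge.
- caliper_leaf (a joint): Angle of the caliper's second leg from folded, rad: 0 is fully folded; grows anticlockwise from above. Starts at 0.5 to 0.75. Same kind of stiff hinge as the rule's: squeezing across both legs closes it.
- caliper_mid (a point): Centre of the folded caliper at its underside: 51.5 mm from the hinge along the caliper's +x.
- stop: Bench stop, fixed: an upright orange post, 20 mm diameter, its top 72 mm above the bench, on a square steel base plate 56 mm wide and 6 mm thick. Origin: on the post's axis at the bench. Leaves are swung against it.
- case: Open storage case, fixed, black with grey insert; 188 mm (x) by 222 mm (y), rim 18 mm tall, insert top 16 mm above the bench. Origin: centre of its underside. Two pockets along its x. A finger channel, |x| under 32 mm, down to the pocket floors, crosses both pockets, so fingers can straddle a tool's middle. Its lid lies open on its -y side, to y = -326 mm, 16 mm tall.
- rule_pocket (a point): Centre of the rule's pocket, at its floor (4 mm above the bench); at y = +40 mm in the case. Pocket 145 mm long along the case's x, 39 mm wide, 12 mm deep. Yellowish floor. The rule may lie either way round.
- caliper_pocket (a point): Centre of the caliper's pocket, at its floor (4 mm above the bench); at y = -40 mm in the case. Pocket 125 mm long along the case's x, 34 mm wide, 12 mm deep. Bluish floor. Either way round.
- board: Bystander: green circuit board, 80 x 100 mm, 16 mm tall with its parts, loose. Origin at the centre of its underside.
- pen: Bystander: white marker pen with black cap, 120 mm long, 12 mm thick, loose, lying along its x. Origin under its middle.
- screwdriver: Bystander: screwdriver lying loose on the bench.
- spool: Bystander: grey solder reel, 60 mm diameter, 40 mm tall, loose, standing flat.
- jar: Bystander: amber jar, 50 mm diameter, 50 mm tall, loose.
- meter: Bystander: orange handheld meter lying on its back, 150 x 75 x 40 mm, loose.
Not all that is in view belongs to the job. What is meant by the caliper is not red, and is the larger of those in its own colour. What is shaped like the rule but green is not meant.

How it is judged:
At the end, for the whole second after the job is handed in: Both tools folded shut (hinge angles under 0.06 rad), each lying in its own pocket: its folded centre within 8 mm of the pocket's centre in plan and no more than 5 mm above its floor, lengthwise with the case within 0.12 rad (either way round), right side up and level within 0.08 rad, and at rest (value of joint each of rule_leaf, caliper_leaf below 0.06 rad and horizontal distance between rule_mid and rule_pocket below 0.008 m and z of rule_mid in the frame of rule_pocket between -0.004 and 0.005 m and angle between the x axis of each of rule, caliper and the x axis of case, either way round below 0.12 rad and angle between each of rule, caliper's own z axis and vertical below 0.08 rad and linear speed of each of rule, caliper below 0.02 m/s and horizontal distance between caliper_mid and caliper_pocket below 0.008 m and z of caliper_mid in the frame of caliper_pocket between -0.004 and 0.005 m); the robot touches nothing.
It fails at once if a bystander is moved by more than 30 mm (distance of any of board, pen, screwdriver, spool, jar, meter from where it was at the start of the episode above 0.03 m).
It fails at once if a leaf is pressed against the bench stop with more than 50 N (contact force between any of rule, caliper and stop above 50 N).
It also fails if it takes over 72 s, if anything falls off the work surface, if the arm or the gripper's body presses on something with over 40 N, if the wrist force passes 120 N, or if a joint passes its speed limit or range.

### The arm

A 6-joint arm with a two-finger parallel gripper is mounted at the origin on the work surface. World frame = base frame: x ahead of the robot, y to its left, z up, the work surface at z = 0. Lengths are in m, angles in rad, forces in N, time in s.
With the tool pointing down it reaches from about 0.25 to 0.775 m from the base axis. Payload 4 kg.
Tool frame: the origin (TCP) lies at the very end of the fingers, on their centre line; the grasp point (between the pads) lies 19 mm behind it; z points along the fingers, y is the direction in which the jaws open and shut (so a half turn about z gives the same grasp; the last joint's range is limited). The gripper opens to 94 mm and grips with 3 to 60 N. Pads are 16 mm wide; open, the fingers measure 119 mm over their backs; the gripper's body (75 mm by 177 mm) begins 78 mm behind the grasp point.
Start: joints at [1.157, 0.087, 1.371, -0, 1.684, -0.103], TCP at [0.168, 0.524, 0.206] pointing down, gripper open.
Joint ranges: [-3.1, 3.1], [-0.76, 2.03], [0.27, 2.55], [-1.08, 4.22], [0.17, 2.65], [-2.57, 2.57]. Speed limits (rad/s): [2.79, 2.79, 3.14, 3.14, 3.14, 3.14].

### API

Orientations are given as [roll, pitch, yaw] about the fixed x, y, z axes, in that order (R = Rz(yaw) Ry(pitch) Rx(roll)).
In Python, from bench import robot, snapshot, calibration gives the robot as it stands. The module is installed in compiled form; this text tells all that it offers.
- The arm moves only by the tool servo_tool, never from a script. Its argument "series" is text: rows parted by semicolons, each of 5 numbers parted by spaces: the closure, from -1 (fully open) to 1 (shut), then the shift along the tool's x, y, z in cm, then the turn about the tool's z in rad. A call has 1 to 20 rows; each row is the pose to reach, as a shift and turn from the pose commanded when the call began, along the tool's axes at that moment; what a row does not reach only later rows make up. A row lasts 1/12 s, in which the tool goes at most 41.7 mm and 7.16 degrees, less where a joint would pass 70% of its speed; a pose out of reach is approached as far as the arm can. A call with a gripper value outside its range is refused whole. The fingers move at their own pace and stop on an object; the grip force is fixed at half the most. Time passes only in rows, so rows that repeat a pose let the fingers close. It gives the time, the measured TCP pose, the force and the opening at its end, in the units of the state.
- robot.get_obs(): the state, without advancing time (a new reading comes with each control period).
- snapshot(name): name is "scene" or "top"; returns (picture, depth): 480x640x3 uint8, red, green, blue; 480x640 float32, m along the optical axis (not along the pixel's ray), 0 where there is no reading.
- calibration(name): a dict with "fx", "fy", "cx", "cy" (pixels), "rvec" (rotation vector, rad) and "tvec" (3), from world to camera coordinates, as OpenCV has them. Camera axes: x right, y down, z forward; pixel columns grow to the right and rows downward; lengths in m; the calibration is good to about 2 mm. A picture is of the moment at which its call begins. calibration takes no time and is no camera call.
- robot.close_job(): hands the job in, once; it reports no verdict.
The state is a dict: "time": time; "joint_positions": joint angles; "qvel": joint speeds; "joint_torque": joint torques, N m; "tool_pos": TCP position; "ee_rot": TCP orientation; "wrist_force": force on the tool from outside, world axes, zero at the start; "wrist_torque": the same for the moment, N m; "width": finger opening in m.
Only numpy, scipy, OpenCV 4.12 (cv2) and the standard library are available. Lean on these libraries where they do the work, as an engineer would, in place of code of your own. Each camera call takes 0.05 s, during which the arm holds its last target. There are 200 camera calls.

## Working session

There is one attempt and no reset: what is moved stays moved. The work goes in short steps, Python scripts to look and compute and a tool call to move; the robot and the scene stay as the last step left them, time stands still between calls to the robot, and variables do not carry over. Pictures are saved under pics/ and viewed, about 8 in all and at most 12, crops included, and the job is handed in when it is done.

Besides the shell and the picture viewer there is one more tool, called after "Call:" as name(argument=value, ...) on one line, values as JSON. servo_tool: Moves the arm, as the interface text tells. Its arguments: {"type":"object","properties":{"series":{"type":"string"}},"required":["series"]}

```bash
mkdir -p pics
cat > h.py <<'E'
import numpy as np, cv2
from bench import robot, snapshot, calibration
def cam(n):
    c=calibration(n); K=np.array([[c['fx'],0,c['cx']],[0,c['fy'],c['cy']],[0,0,1]])
    R,_=cv2.Rodrigues(np.array(c['rvec'],float)); return K,R,np.array(c['tvec'],float).ravel()
def onplane(n,px,z):
    K,R,t=cam(n); px=np.atleast_2d(np.array(px,float))
    d=(R.T@np.linalg.inv(K)@np.c_[px,np.ones(len(px))].T).T; o=-R.T@t
    return o+d*((z-o[2])/d[:,2])[:,None]
def cloud(n,dep):
    K,R,t=cam(n); v,u=np.indices(dep.shape); 
    p=np.stack([(u-K[0,2])/K[0,0]*dep,(v-K[1,2])/K[1,1]*dep,dep],-1)
    return (p-t)@R
def proj(n,P):
    K,R,t=cam(n); q=(K@(R@np.atleast_2d(P).T+t[:,None])).T; return q[:,:2]/q[:,2:]
def save(name,im): cv2.imwrite('pics/'+name+'.png',cv2.cvtColor(im,cv2.COLOR_RGB2BGR))
E
python3 - <<'E'
from h import *
for n in('scene','top'):
    im,d=snapshot(n); save(n+'1',im); np.savez(n+'1.npz',im=im,d=d)
    K,R,t=cam(n); print(n,K[0,0],-R.T@t,R[2])
    print(onplane(n,[[0,0],[639,0],[0,479],[639,479]],0).round(3))
o=robot.get_obs(); print(o)
E
```

```text
scene 436.0459234827753 [ 1.34379008 -0.08237527  0.89817441] [-0.67224628  0.15379042 -0.72417777]
[[-1.683 -1.335  0.   ]
 [-1.123  2.428  0.   ]
 [ 0.996 -0.606  0.   ]
 [ 1.234  0.563  0.   ]]
top 507.11604803037744 [0.50862405 0.12998482 1.070258  ] [ 0.03943194 -0.01002182 -0.999172  ]
[[ 1.073  0.827  0.   ]
 [ 1.09  -0.548  0.   ]
 [ 0.066  0.795  0.   ]
 [ 0.069 -0.531  0.   ]]
{'time': 0.1, 'joint_positions': array([ 1.15686751e+00,  8.78987316e-02,  1.37204614e+00, -1.50819965e-05,
        1.68359629e+00, -1.03103625e-01]), 'qvel': array([-0.00053933, -0.0014883 , -0.00341156,  0.0024882 , -0.00099362,
        0.00046886]), 'joint_torque': array([ 2.96973340e-03, -3.41251802e+01, -3.03301585e+01,  7.22001493e-02,
        3.04199662e-02, -1.01307837e-04]), 'tool_pos': array([0.16803441, 0.52320567, 0.20444048]), 'ee_rot': array([-3.13965295e+00, -1.85632139e-04,  2.83076560e+00]), 'wrist_force': array([-0.98619795, -0.18147156, -0.74126629]), 'wrist_torque': array([0.0027078 , 0.04777752, 0.01547014]), 'width': 0.09418098204303856}
```

View pics/top1.png

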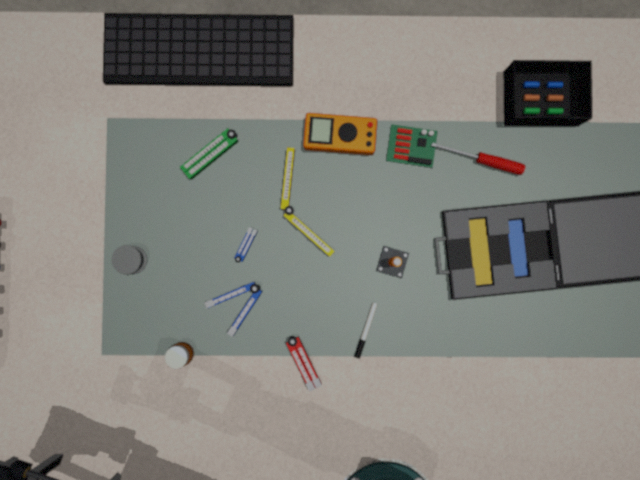

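View pics/scene1.png

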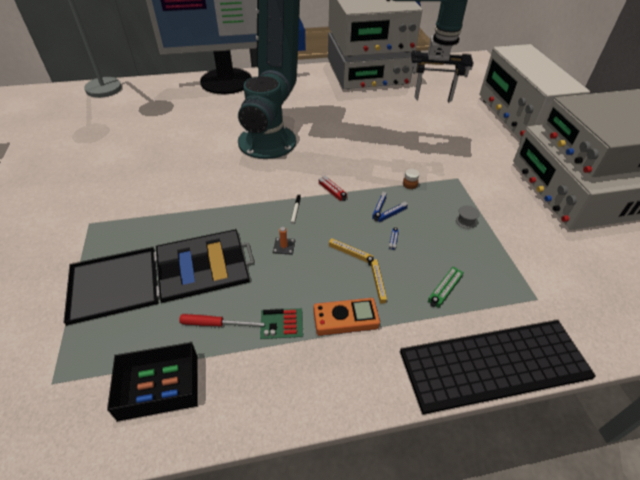

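Top view (up = +x, left = +y):
- **Rule:** the yellow one, with its hub at (289,210), is the one I want. The green lookalike at (210,155) is not.
- **Caliper:** there are three lookalikes: the large blue V with its hub at (255,288), a small blue one at (245,245) and a red one at (303,360). I choose the large blue V.
- **Other things:** the stop is at (393,262). The case is at about (500,250), with its yellow floor at (481,252) and its blue floor at (518,248).

```bash
cat > m.py <<'E'
from h import *
def masks(im):
    h=cv2.cvtColor(im,cv2.COLOR_RGB2HSV); H,S,V=[h[...,i].astype(int) for i in range(3)]
    return {'yel':(H>20)&(H<33)&(S>110)&(V>90),'blue':(H>105)&(H<125)&(S>90)&(V>50),'or':(H>4)&(H<20)&(S>90)&(V>60)}
def blobs(m,a=30):
    n,l,s,c=cv2.connectedComponentsWithStats(cv2.morphologyEx(m.astype(np.uint8),cv2.MORPH_CLOSE,np.ones((3,3))))
    return [(s[i,4],c[i].round(1),l==i) for i in range(1,n) if s[i,4]>a]
E
python3 - <<'E'
from m import *
for n in('top','scene'):
    z=np.load(n+'1.npz'); im,d=z['im'],z['d']; C=cloud(n,d); M=masks(im)
    print(n,'bench z',np.median(C[...,2][(C[...,0]>.3)&(C[...,0]<.8)&(abs(C[...,1])<.4)]).round(4))
    for k in M:
        for a,c,m in blobs(M[k]):
            e=cv2.erode(m.astype(np.uint8),np.ones((3,3)))>0
            if e.sum()<4:e=m
            zz=np.percentile(C[...,2][e],[10,50,90]).round(4)
            v,u=np.nonzero(m); P=onplane(n,np.c_[u,v],zz[1])[:,:2].astype(np.float32)
            r=cv2.minAreaRect(P); b=cv2.boxPoints(r)
            print(k,a,c,'z',zz,'ctr',np.round(r[0],4),'size',np.round(r[1],4),'long',np.round(np.arctan2(*( (b[1]-b[0]) if np.linalg.norm(b[1]-b[0])>np.linalg.norm(b[2]-b[1]) else (b[2]-b[1]))[::-1]),3))
z=np.load('top1.npz'); C=cloud('top',z['d']); 
m=(C[...,2]>.015-.003)&(C[...,2]<.025)&(C[...,1]<-.08)&(C[...,0]>.3)&(C[...,0]<.7)
for a,c,mm in blobs(m,300):
    P=C[mm][:,:2].astype(np.float32); r=cv2.minAreaRect(P); print('case',a,c,r,np.median(C[mm][:,2]))
a=cv2.resize(z['im'][190:345,195:350],None,fx=4,fy=4,interpolation=cv2.INTER_CUBIC)
save('crop1',a[:600])
E
```

```text
top bench z 0.0017
yel 247 [286.9 180.4] z [0.0175 0.0205 0.0231] ctr [0.6907 0.2082] size [0.0166 0.1294] long -0.096
yel 181 [305.4 232.3] z [0.0171 0.0198 0.0215] ctr [0.5768 0.1632] size [0.1283 0.0158] long 0.857
yel 1137 [479.9 251.5] z [0.0022 0.0047 0.0073] ctr [ 0.542  -0.1977] size [0.1398 0.0386] long 0.107
blue 120 [531.5  83.8] z [0.0143 0.018  0.0209] ctr [ 0.8972 -0.3054] size [0.015  0.0361] long -1.56
blue 116 [554.9  84. ] z [0.0148 0.0179 0.0207] ctr [ 0.8967 -0.3552] size [0.0129 0.0342] long -1.56
blue 859 [517.6 247.6] z [0.0024 0.0047 0.0072] ctr [ 0.5505 -0.2773] size [0.1199 0.0345] long 0.117
blue 52 [240.3 255.8] z [0.0117 0.0142 0.0156] ctr [0.5286 0.3038] size [0.0166 0.0228] long -1.564
blue 71 [246.  286.9] z [0.0172 0.0202 0.0222] ctr [0.4607 0.2963] size [0.0138 0.05  ] long -1.205
blue 120 [251.6 302.9] z [0.0172 0.0197 0.0225] ctr [0.4217 0.2883] size [0.0139 0.0908] long -0.57
or 110 [531.5  97. ] z [0.0156 0.0179 0.0201] ctr [ 0.8683 -0.3062] size [0.0128 0.034 ] long -1.56
or 110 [555.1  97.1] z [0.0156 0.0183 0.0205] ctr [ 0.8687 -0.3548] size [
[... 2110 characters left out ...]
 [ 0.5367 -0.1966] size [0.1368 0.0398] long 0.096
or 148 [347.1 251.2] z [0.0081 0.0113 0.0171] ctr [0.578  0.1583] size [0.1218 0.0188] long 0.844
or 1549 [342.4 317.9] z [0.0182 0.0334 0.0361] ctr [0.7933 0.098 ] size [0.1508 0.0895] long 1.502
or 82 [289.  322.2] z [0.0027 0.0052 0.0115] ctr [ 0.7653 -0.0326] size [0.0314 0.0661] long -0.139
or 108 [169.3 380.6] z [0.0144 0.0177 0.0196] ctr [ 0.8698 -0.3049] size [0.0331 0.0153] long 1.558
or 109 [144.8 385. ] z [0.014  0.017  0.0186] ctr [ 0.8693 -0.3539] size [0.015  0.0327] long -1.549
case 6031 [505.6 249.3] ((0.5426803827285767, -0.20512309670448303), (0.18939465284347534, 0.6736665368080139), 5.920361042022705) 0.016526485867850375
```

View pics/crop1.png

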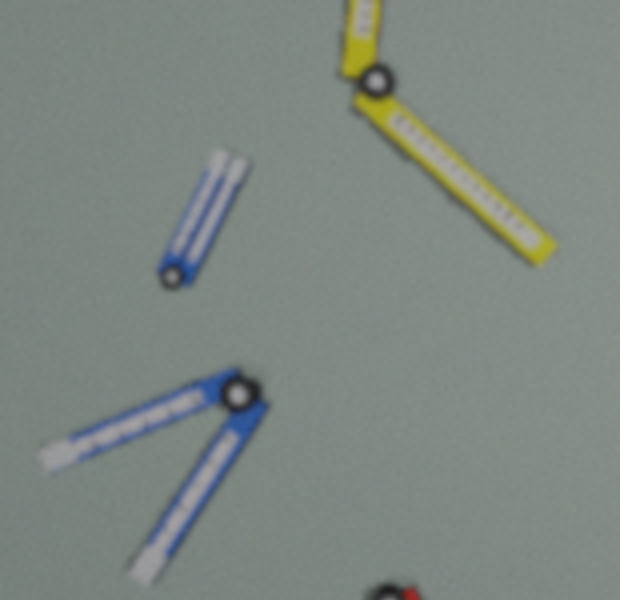

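The crop agrees with the choice: large blue V with its hub at crop (240,394), yellow rule with its hub at (377,81). The small blue one at (205,215) is clearly smaller. I'll do the caliper first.

```bash
cat > go.py <<'E'
from h import *
def go(x,y,z,yaw,say=''):
    o=robot.get_obs(); p=o['tool_pos']; w=o['ee_rot'][2]
    X=np.array([np.cos(w),np.sin(w)]); Y=np.array([np.sin(w),-np.cos(w)]); d=np.array([x-p[0],y-p[1]])
    t=-(((yaw-w)+np.pi)%(2*np.pi)-np.pi)
    print(say,'shift cm',np.round([d@X*100,d@Y*100,-(z-p[2])*100],2),'turn',round(t,3),'t',round(o['time'],2))
E
python3 - <<'E'
from go import *
ch=onplane('top',[255,288.5],.023)[0]; rh=onplane('top',[289.25,210.25],.023)[0]
print('cal hub',ch.round(4),'rule hub',rh.round(4)); print('rays: pen',onplane('top',[[375,305],[358,355]],.006).round(3).tolist(),'post scene/top',onplane('scene',[283,228],.072),onplane('top',[398.5,262],.072))
# leg angles from hub to leg tips (white) crop px
for n,q,z in(('c1',[45,458],.02),('c2',[142,577],.02),('r1',[545,255],.02)):
    P=onplane('top',[195+q[0]/4,190+q[1]/4],z)[0]; d=P-(ch if n[0]=='c' else rh); print(n,P.round(4),np.arctan2(d[1],d[0]).round(3),np.hypot(d[0],d[1]).round(4))
b=2.255; g=.05
for z in(.06,.006): go(ch[0]+g*np.cos(b),ch[1]+g*np.sin(b),z,b,z)
E
```

```text
cal hub [0.4618 0.2716 0.023 ] rule hub [0.6239 0.2028 0.023 ]
rays: pen [[0.428, 0.023, 0.006], [0.324, 0.058, 0.006]] post scene/top [[ 0.51644117 -0.01027545  0.072     ]] [[ 0.51786232 -0.01670245  0.072     ]]
c1 [0.4281 0.3718 0.02  ] 1.895 0.1057
c2 [0.3675 0.3211 0.02  ] 2.658 0.1064
r1 [0.5344 0.1152 0.02  ] -2.366 0.1252
0.06 shift cm [-31.47 -12.25  14.44] turn 0.576 t 0.1
0.006 shift cm [-31.47 -12.25  19.84] turn 0.576 t 0.1
```

Call:
servo_tool(series="-1 -31.5 -12.3 10 0.576;-1 -31.5 -12.3 10 0.576;-1 -31.5 -12.3 10 0.576;-1 -31.5 -12.3 10 0.576;-1 -31.5 -12.3 10 0.576;-1 -31.5 -12.3 10 0.576;-1 -31.5 -12.3 10 0.576;-1 -31.5 -12.3 10 0.576;-1 -31.5 -12.3 10 0.576;-1 -31.5 -12.3 14.4 0.576;-1 -31.5 -12.3 14.4 0.576;-1 -31.5 -12.3 14.4 0.576")

```text
time: 1.1
tool_pos: [0.428, 0.3086, 0.0582]
ee_rot: [-3.134, -0.002, 2.254]
wrist_force: [0.5, -0.2, 0.6]
width: 0.0941
```

Run:
```python
from go import *
im,d=snapshot('top'); save('top2',cv2.resize(im[190:345,150:355],None,fx=3,fy=3,interpolation=cv2.INTER_CUBIC))
o=robot.get_obs(); print(o['tool_pos'],o['ee_rot'],o['joint_positions'],o['wrist_force'])
b=2.265; g=.052
go(.4618+g*np.cos(b),.2716+g*np.sin(b),.005,b)
```

```text
[0.42943942 0.30990869 0.06067378] [-3.13856663e+00 -7.86969888e-04  2.25497604e+00] [ 5.17850992e-01  1.19137985e-01  1.62861633e+00  2.79319172e-04
  1.39695290e+00 -1.66378651e-01] [-0.56052193  0.48955907  0.32348201]
 shift cm [0.19 0.03 5.57] turn -0.01 t 1.15
```

View pics/top2.png

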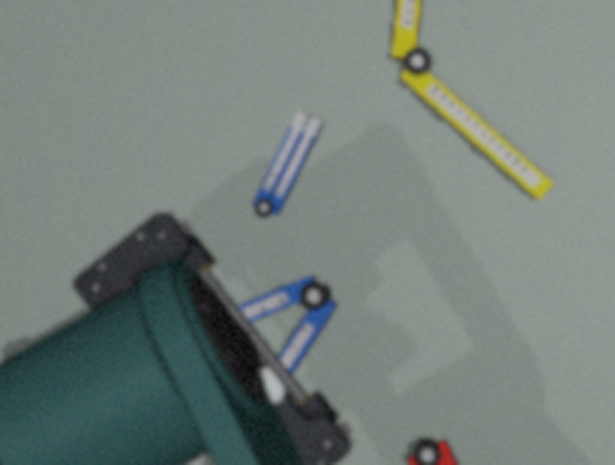

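The gripper straddles the V and its axis lines up with the hub at (314,295). I'll descend and squeeze.

Call:
servo_tool(series="-1 0.2 0 2.8 0;-1 0.2 0 4.5 0;-1 0.2 0 5.5 0;-1 0.2 0 5.5 0;0.5 0.2 0 5.5 0;0.5 0.2 0 5.5 0;0.5 0.2 0 5.5 0;0.5 0.2 0 5.5 0;1 0.2 0 5.5 0;1 0.2 0 5.5 0;1 0.2 0 5.5 0;1 0.2 0 5.5 0;1 0.2 0 5.5 0;1 0.2 0 5.5 0;1 0.2 0 5.5 0;1 0.2 0 5.5 0")

```text
time: 2.48
tool_pos: [0.4298, 0.3123, 0.0076]
ee_rot: [3.14, 0.0, 2.255]
wrist_force: [-1.4, 0.4, 6.0]
width: 0.0274
```

Call:
servo_tool(series="1 0 0 -2 0;1 0 0 -5 0;1 0 0 -9 0;1 0 0 -9 0;1 0 0 -9 0")

```text
time: 2.9
tool_pos: [0.431, 0.3126, 0.0989]
ee_rot: [3.136, 0.001, 2.255]
wrist_force: [0.6, -0.6, -2.9]
width: 0.0274
```

Run:
```python
from go import *
from m import *
z=np.load('top1.npz'); C=cloud('top',z['d']); X,Y,Z=C[...,0],C[...,1],C[...,2]
# edges of case: rim/insert points above 12 mm, scan by rows
sel=(Z>.0115)&(Z<.03)&(X>.4)&(X<.7)&(Y<-.115)&(Y>-.345)
yb=np.arange(-.33,-.135,.01); hi=[];lo=[]
for y in yb:
    s=X[sel&(abs(Y-y)<.005)]; hi.append(np.percentile(s,99)); lo.append(np.percentile(s,1))
f1=np.polyfit(yb,hi,1); f2=np.polyfit(yb,lo,1); print('slopes',f1,f2,'mid x at y=-.237',(np.polyval(f1,-.237)+np.polyval(f2,-.237))/2,'w',np.polyval(f1,-.237)-np.polyval(f2,-.237))
xs=np.arange(.46,.64,.01); e=[]
for x in xs: e.append(np.percentile(Y[sel&(abs(X-x)<.005)],99))
f3=np.polyfit(xs,e,1); print('+y edge',f3,np.polyval(f3,.545), np.round(e,3))
# pocket floors by depth
M=masks(z['im'])
for k in('yel','blue'):
    m=[b for b in blobs(M[k]) if b[0]>500][0][2]; q=C[m&(Z<.010)&(Z>-.004)]; r=cv2.minAreaRect(q[:,:2].astype(np.float32)); print(k,'floor',r,np.median(q[:,2]),q[:,:2].mean(0))
im,d=snapshot('scene'); np.savez('sc2.npz',im=im,d=d); 
o=robot.get_obs(); u=proj('scene',o['tool_pos'])[0].astype(int); print(u,o['tool_pos'],o['width'])
save('sc2',cv2.resize(im[u[1]-60:u[1]+60,u[0]-80:u[0]+80],None,fx=5,fy=5,interpolation=cv2.INTER_CUBIC))
```

```text
slopes [-0.10941234  0.61292562] [-0.10831697  0.42653645] mid x at y=-.237 0.5455319615856946 w 0.18664877372055833
+y edge [ 0.08890969 -0.1739114 ] -0.12545561858148885 [-0.137 -0.135 -0.134 -0.132 -0.118 -0.13  -0.129 -0.127 -0.127 -0.125
 -0.121 -0.116 -0.122 -0.121 -0.12  -0.12  -0.12  -0.124]
yel floor ((0.5418928265571594, -0.1979057937860489), (0.14014039933681488, 0.039799533784389496), 6.082973957061768) 0.004683996954136536 [ 0.54200486 -0.1984813 ]
blue floor ((0.5504682064056396, -0.27750715613365173), (0.12010512501001358, 0.03635669872164726), 6.5235981941223145) 0.004681152630328748 [ 0.55054059 -0.27832075]
[389 186] [0.42945517 0.31173725 0.09649153] 0.027629370421500588
```

View pics/sc2.png

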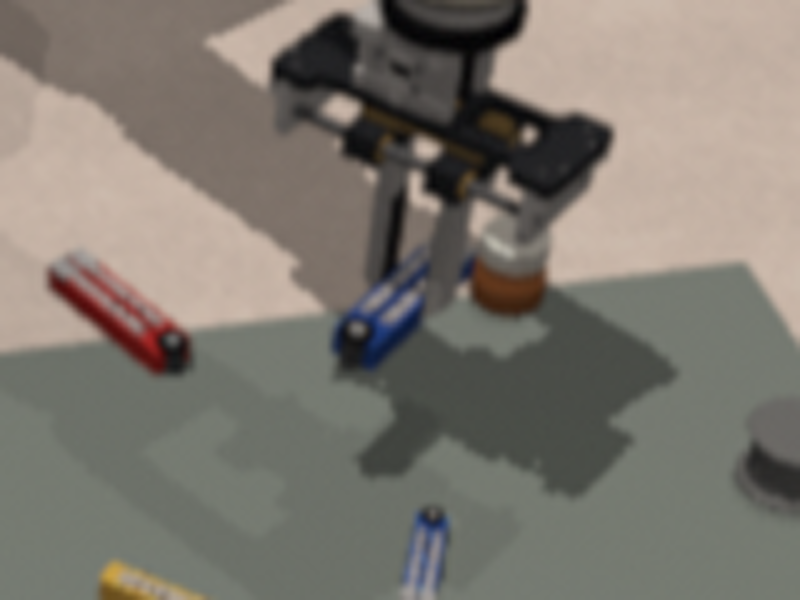

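The scene crop shows the caliper folded and held level, with its hub at crop (355,332). Next I work out where the hub is relative to the grasp, then carry it over.

Run:
```python
from go import *
o=robot.get_obs(); p=o['tool_pos']; w=o['ee_rot'][2]
d=np.load('sc2.npz')['d']; C=cloud('scene',d); q=C[186:200,372:388].reshape(-1,3); q=q[q[:,2]>.08]; print('top z there',np.percentile(q[:,2],[50,90,97]))
h=onplane('scene',[380,192.3],p[2]-.0075+.023)[0]; e=h[:2]-p[:2]; X=np.array([np.cos(w),np.sin(w)]);Y=np.array([np.sin(w),-np.cos(w)])
print('hub in tool',e@X,e@Y)
y=.108+np.pi; off=.0515+e@X; T=np.array([.550,-.277]); tcp=T-off*np.array([np.cos(y),np.sin(y)]); print(off)
go(tcp[0],tcp[1],.08,y); print(off,tcp)
```

```text
top z there [0.11066342 0.11474465 0.11557145]
hub in tool -0.05618980212880203 0.003089947835988531
-0.004689802128802031
 shift cm [-52.99 -28.25   1.65] turn -0.995 t 2.95
-0.004689802128802031 [ 0.54533752 -0.27750551]
```

Call:
servo_tool(series="1 -4 -2 -1.5 -0.12;1 -53 -28.3 -1.5 -0.995;1 -53 -28.3 -1.5 -0.995;1 -53 -28.3 -1.5 -0.995;1 -53 -28.3 -1.5 -0.995;1 -53 -28.3 -1.5 -0.995;1 -53 -28.3 -1.5 -0.995;1 -53 -28.3 -1.5 -0.995;1 -53 -28.3 -1.5 -0.995;1 -53 -28.3 -1.5 -0.995;1 -53 -28.3 -1.5 -0.995;1 -53 -28.3 -1.5 -0.995;1 -53 -28.3 -1.5 -0.995;1 -53 -28.3 -1.5 -0.995;1 -53 -28.3 -1.5 -0.995;1 -53 -28.3 4 -0.995;1 -53 -28.3 5 -0.995;1 -53 -28.3 5 -0.995")

```text
time: 4.45
tool_pos: [0.5387, -0.2763, 0.0358]
ee_rot: [3.13, -0.015, -3.036]
wrist_force: [-1.0, 0.6, -2.0]
width: 0.0276
```

Run:
```python
from go import *
o=robot.get_obs(); p=o['tool_pos']; print(p,o['ee_rot'])
im,d=snapshot('top'); u=proj('top',p)[0].astype(int); print(u)
im2,d2=snapshot('scene'); np.savez('p3.npz',a=im,b=d,c=im2,e=d2); u2=proj('scene',p)[0].astype(int); print(u2)
f=lambda i,u:cv2.resize(i[u[1]-60:u[1]+60,u[0]-50:u[0]+50],None,fx=4,fy=4,interpolation=cv2.INTER_CUBIC)
save('p3',np.hstack([f(im,u),f(im2,u2)]))
```

```text
[ 0.53866182 -0.27630802  0.03581978] [ 3.13024191 -0.01484685 -3.03622883]
[522 252]
[183 257]
```

View pics/p3.png

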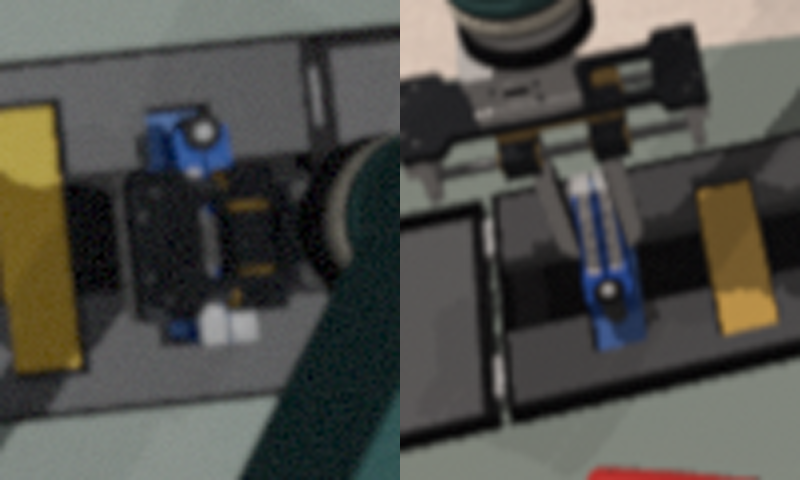

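Both views show the caliper above its pocket, hub toward +x. The hub cap is at top pixel (523,224.5) and scene pixel (185,269.5).

Run:
```python
from go import *
def tri(a,b):
    P=[cam(n) for n in('top','scene')]; M=[K@np.c_[R,t] for K,R,t in P]
    X=cv2.triangulatePoints(M[0],M[1],np.array(a,float).reshape(2,1),np.array(b,float).reshape(2,1)).ravel(); return X[:3]/X[3]
h=tri([523,224.5],[185,269.5]); print('hub',h)
o=robot.get_obs(); p=o['tool_pos']; w=o['ee_rot'][2]; print(p,o['ee_rot'])
for n,px in(('top',[523,224.5]),('scene',[185,269.5])):
  H=onplane(n,px,p[2]-.0075+.023)[0][:2]; e=H-p[:2]; print(n,H,'tool',e@[np.cos(w),np.sin(w)],e@[np.sin(w),-np.cos(w)])
go(.5465,-.2775,.02,.108+np.pi)
```

```text
hub [ 0.59573463 -0.26988058  0.05266689]
[ 0.54248175 -0.27641666  0.04275587] [ 3.13637415 -0.00604757 -3.03388035]
top [ 0.59503342 -0.26903014] tool -0.05304119165212502 0.0016941923234273584
scene [ 0.60162879 -0.26685445] tool -0.05983223880362243 0.0031482399464939402
 shift cm [-0.39 -0.15  2.28] turn -0.0 t 4.55
```

Call:
servo_tool(series="1 -0.3 -0.1 0.8 0;1 -0.3 -0.1 0.8 0;1 -0.3 -0.1 0.8 0;1 -0.3 -0.1 0.8 0;1 -0.3 -0.1 0.8 0")

```text
time: 4.97
tool_pos: [0.5486, -0.2784, 0.0399]
ee_rot: [-3.14, 0.002, -3.033]
wrist_force: [0.5, -0.2, -1.3]
width: 0.0273
```

Run:
```python
from go import *
from m import *
o=robot.get_obs(); p=o['tool_pos']; w=o['ee_rot'][2]; print(p,o['ee_rot'],p[2])
im,d=snapshot('top'); C=cloud('top',d); L=im[...].astype(int)
reg=(np.hypot(C[...,0]-.55,C[...,1]+.276)<.09)
zt=p[2]-.0075+.02; print('zt',zt)
hsv=cv2.cvtColor(im,cv2.COLOR_RGB2HSV).astype(int)
white=reg&(hsv[...,1]<60)&(hsv[...,2]>110)
for a,c,m in blobs(white,4): print('white',a,c,onplane('top',c,zt).round(4),np.median(C[...,2][m]).round(4))
bl=masks(im)['blue']&reg&(C[...,2]>zt-.008)
for a,c,m in blobs(bl,15):
    v,u=np.nonzero(m); r=cv2.minAreaRect(onplane('top',np.c_[u,v],zt)[:,:2].astype(np.float32)); print('blue',a,c,r)
go(.5455,-.2775,.02,.108+np.pi)
```

```text
[ 0.54861088 -0.2783668   0.0398586 ] [-3.14021110e+00  1.79223474e-03 -3.03259428e+00] 0.039858604042900515
zt 0.05235860404290052
white 13 [524.2 219.5] [[ 0.6057 -0.2739  0.0524]] 0.0565
white 8 [521.5 230. ] [[ 0.5844 -0.2682  0.0524]] 0.052
white 117 [530.3 268.6] [[ 0.5066 -0.2854  0.0524]] 0.0533
blue 131 [523.5 225. ] ((0.5948383212089539, -0.2723318040370941), (0.02535117231309414, 0.0307412501424551), 6.147790908813477)
 shift cm [0.29 0.12 1.96] turn 0.001 t 5.02
```

Call:
servo_tool(series="1 0.43 0.05 0.5 0;1 0.43 0.05 1 0;1 0.43 0.05 1.5 0;1 0.43 0.05 2 0;1 0.43 0.05 2.4 0;1 0.43 0.05 2.7 0;1 0.43 0.05 2.7 0;1 0.43 0.05 2.7 0;1 0.43 0.05 2.7 0")

```text
time: 5.77
tool_pos: [0.5435, -0.2784, 0.0116]
ee_rot: [3.141, -0.0, -3.033]
wrist_force: [-0.9, 1.3, 0.6]
width: 0.0274
```

Call:
servo_tool(series="0.15 0 0 0 0;0.15 0 0 0 0;0.15 0 0 0 0;0.15 0 0 0 0;0.15 0 0 -2 0;0.15 0 0 -5 0;0.15 0 0 -9 0;0.15 0 0 -9 0;0.15 0 20 -9 0;0.15 0 20 -9 0;0.15 0 20 -9 0;0.15 0 20 -9 0;0.15 0 20 -9 0;0.15 0 20 -9 0")

```text
time: 6.93
tool_pos: [0.5213, -0.074, 0.1017]
ee_rot: [3.139, 0.001, -3.027]
wrist_force: [-0.3, -0.3, -0.5]
width: 0.0399
```

Run:
```python
from go import *
from m import *
im,d=snapshot('top'); C=cloud('top',d); np.savez('t4.npz',im=im,d=d)
save('t4',cv2.resize(im[190:310,430:580],None,fx=5,fy=5,interpolation=cv2.INTER_CUBIC))
# rule / goal: hold leaf B at g
rh=np.array([.6239,.2028]); psi=-2.285; g=.06
R=lambda a:np.array([[np.cos(a),-np.sin(a)],[np.sin(a),np.cos(a)]])
G=rh+R(psi)@[g,-.008]; print('grip',G); go(*G,.06,psi+np.pi); print(robot.get_obs()['tool_pos'],robot.get_obs()['width'])
S=np.array([.5175,-.0135])
for th in(2.35,2.19,1.9,1.6,1.3,1.0,.7,.45):
    print(th,(S-R(psi)@R(th)@[.11,.026]+R(psi)@[g,-.008]).round(4))
```

```text
grip [0.57855412 0.16270322]
 shift cm [-8.34 23.17  4.18] turn 2.398 t 6.98
[ 0.52185935 -0.07691161  0.10180732] 0.03993368785653726
2.35 [ 0.3641 -0.0867]
2.19 [ 0.3602 -0.069 ]
1.9 [ 0.3604 -0.0364]
1.6 [ 0.3705 -0.0041]
1.3 [0.3897 0.0237]
1.0 [0.4162 0.0446]
0.7 [0.4477 0.0568]
0.45 [0.4758 0.0594]
```

View pics/t4.png

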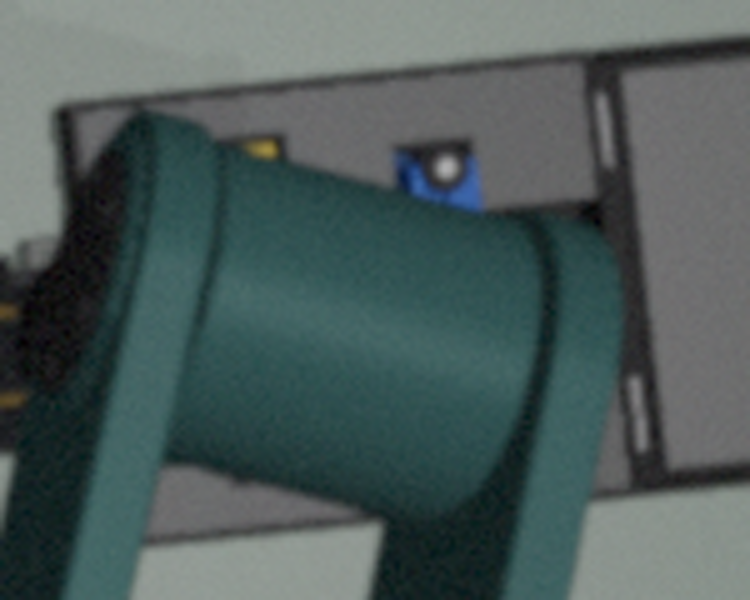

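The arm hides most of the case. Only the caliper's hub shows, at crop (445,165), seated at the pocket's +x end. I'll check it again once the arm is clear. Next, the rule.

Call:
servo_tool(series="0 -8.2 23.2 1 2.4;0 -8.2 23.2 1 2.4;0 -8.2 23.2 1 2.4;0 -8.2 23.2 1 2.4;0 -8.2 23.2 1 2.4;0 -8.2 23.2 1 2.4;0 -8.2 23.2 1 2.4;0 -8.2 23.2 1 2.4;0 -8.2 23.2 1 2.4;0 -8.2 23.2 1 2.4;0 -8.2 23.2 1 2.4;0 -8.2 23.2 1 2.4;0 -8.2 23.2 1 2.4;0 -8.2 23.2 1 2.4;0 -8.2 23.2 1 2.4;0 -8.2 23.2 1 2.4;0 -8.2 23.2 1 2.4;0 -8.2 23.2 4.2 2.4;0 -8.2 23.2 4.2 2.4;0 -8.2 23.2 4.2 2.4")

```text
time: 8.65
tool_pos: [0.5778, 0.1581, 0.0568]
ee_rot: [-3.14, 0.004, 0.843]
wrist_force: [0.3, -1.1, 0.6]
width: 0.0469
```

Run:
```python
from go import *
from m import *
im,d=snapshot('top'); np.savez('t5.npz',im=im,d=d); C=cloud('top',d); print(robot.get_obs()['tool_pos'],robot.get_obs()['ee_rot'])
for k in('blue','yel'):
  for a,c,m in blobs(masks(im)[k],60):
    zz=np.median(C[...,2][m]); v,u=np.nonzero(m); r=cv2.minAreaRect(onplane('top',np.c_[u,v],zz)[:,:2].astype(np.float32)); print(k,a,c,zz.round(4),np.round(r[0]+r[1],4),round(r[2],1))
go(.577,.163,.006,.85)
save('t5',cv2.resize(im[190:310,430:580],None,fx=5,fy=5,interpolation=cv2.INTER_CUBIC))
```

```text
[0.57864505 0.1582535  0.05799239] [-3.14097638e+00  1.83946150e-03  8.41339221e-01]
blue 130 [531.4  83.7] 0.0158 [ 0.898  -0.3063  0.015   0.0363] 0.6
blue 122 [554.9  84.2] 0.0161 [ 0.8963 -0.3551  0.015   0.0362] 0.6
blue 518 [516.8 243.6] 0.0201 [ 0.5516 -0.2753  0.1152  0.042 ] 6.7
yel 126 [288.6 164. ] 0.0196 [0.7168 0.2057 0.0165 0.0773] 84.5
yel 1141 [480.  251.4] 0.0047 [ 0.5418 -0.1978  0.1402  0.0388] 6.2
 shift cm [ 0.24 -0.44  5.2 ] turn -0.009 t 8.7
```

View pics/t5.png

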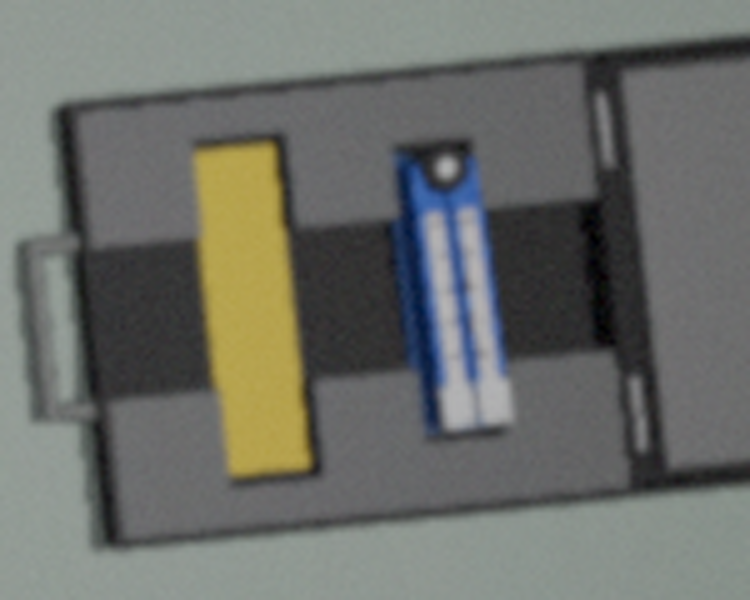

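The caliper lies closed and level in its pocket, with its hub at crop (445,167) and its tips at (475,405). Now I grip the rule's leaf.

Call:
servo_tool(series="0 0.2 -0.4 2 0;0 0.2 -0.4 4 0;0 0.2 -0.4 5.1 0;0 0.2 -0.4 5.1 0;1 0.2 -0.4 5.1 0;1 0.2 -0.4 5.1 0;1 0.2 -0.4 5.1 0;1 0.2 -0.4 5.1 0;1 0.2 -0.4 5.1 0;1 0.2 -0.4 5.1 0;1 0.2 -0.4 5.1 0;1 0.2 -0.4 3 0;1 0.2 -0.4 0 0;1 0.2 -0.4 -4 0;1 0.2 -0.4 -5 0;1 0.2 -0.4 -5 0;1 0.2 -0.4 -5 0")

```text
time: 10.12
tool_pos: [0.5765, 0.164, 0.1089]
ee_rot: [-3.141, 0.0, 0.85]
wrist_force: [0.1, -0.8, -2.8]
width: 0.0152
```

```bash
cat > rulem.py <<'E'
from go import *
from m import *
def look():
    im,d=snapshot('top'); C=cloud('top',d); o=robot.get_obs(); p=o['tool_pos']; w=o['ee_rot'][2]; zt=p[2]-.006+.02
    for a,c,m in blobs(masks(im)['yel'],15):
        if a>800: continue
        v,u=np.nonzero(m); P=onplane('top',np.c_[u,v],zt)[:,:2].astype(np.float32); r=cv2.minAreaRect(P); b=cv2.boxPoints(r); q=P.mean(0)-p[:2]
        e=max((b[1]-b[0],b[2]-b[1]),key=np.linalg.norm); print('yel',a,c,'z',np.median(C[...,2][m]).round(4),'zt',zt.round(4),np.round(r[0]+r[1],4),'ang',np.arctan2(e[1],e[0]).round(3),'in tool',np.round([q@[np.cos(w),np.sin(w)],q@[np.sin(w),-np.cos(w)]],4))
    print(p.round(4),o['ee_rot'].round(4),round(o['width'],4),o['wrist_force'].round(1),round(o['time'],2)); return im
E
python3 - <<'E'
from rulem import *
look()
E
```

```text
yel 171 [285.4 154.6] z 0.1181 zt 0.1211 [0.7141 0.2052 0.0166 0.0824] ang -0.1 in tool [0.1247 0.0806]
yel 61 [327.3 248.8] z 0.1199 zt 0.1211 [0.5469 0.128  0.0371 0.0146] ang 0.792 in tool [-0.0524  0.0004]
[0.5754 0.1637 0.1071] [-3.1393e+00  3.0000e-03  8.4980e-01] 0.015 [-0.1  0.7 -2.7] 10.17
```

```bash
cat > path.py <<'E'
from go import *
R=lambda a:np.array([[np.cos(a),-np.sin(a)],[np.sin(a),np.cos(a)]])
S=np.array([.5175,-.0135])
def tcp(th,d,psi,G=np.array([.0642,-.0088]),post=.026): return S-R(psi)@(R(th)@[d,post]-G)
E
python3 - <<'E'
from path import *
psi=.85+np.pi; s=tcp(2.5,.11,psi); print(s); go(*s,.036,.85)
X=np.array([np.cos(.85),np.sin(.85)]);Y=np.array([np.sin(.85),-np.cos(.85)])
for th in np.arange(2.5,.25,-.12): e=tcp(th,.11,psi)-s; print(th.round(2),np.round([e@X*100,e@Y*100],2))
E
```

```text
[ 0.36627748 -0.10412097]
 shift cm [-33.93   1.97   7.11] turn -0.0 t 10.17
2.5 [0. 0.]
2.38 [ 0.61 -1.21]
2.26 [ 1.37 -2.34]
2.14 [ 2.25 -3.36]
2.02 [ 3.25 -4.28]
1.9 [ 4.35 -5.07]
1.78 [ 5.54 -5.72]
1.66 [ 6.8  -6.22]
1.54 [ 8.11 -6.57]
1.42 [ 9.45 -6.77]
1.3 [10.81 -6.79]
1.18 [12.15 -6.66]
1.06 [13.48 -6.37]
0.94 [14.76 -5.92]
0.82 [15.97 -5.32]
0.7 [17.11 -4.57]
0.58 [18.14 -3.7 ]
0.46 [19.07 -2.71]
0.34 [19.87 -1.62]
```

Call:
servo_tool(series="1 -33.9 2 0 0;1 -33.9 2 0 0;1 -33.9 2 0 0;1 -33.9 2 0 0;1 -33.9 2 0 0;1 -33.9 2 0 0;1 -33.9 2 0 0;1 -33.9 2 0 0;1 -33.9 2 0 0;1 -33.9 2 0 0;1 -33.9 2 0 0;1 -33.9 2 3 0;1 -33.9 2 6 0;1 -33.9 2 7.1 0;1 -33.9 2 7.1 0;1 -33.9 2 7.1 0")

```text
time: 11.5
tool_pos: [0.368, -0.1022, 0.0374]
ee_rot: [-3.138, 0.0, 0.853]
wrist_force: [0.5, 0.1, -1.3]
width: 0.0152
```

Run:
```python
from rulem import *
im=look(); save('t6',cv2.resize(im[170:370,320:480],None,fx=3,fy=3,interpolation=cv2.INTER_CUBIC))
from path import *
s=tcp(2.5,.11,.85+np.pi); go(*s,.036,.85)
```

```text
yel 260 [414.3 283.3] z 0.0451 zt 0.0526 [ 0.4825 -0.0551  0.0174  0.1292] ang -0.089 in tool [0.1091 0.0465]
yel 126 [424.2 324. ] z 0.0475 zt 0.0526 [ 0.3922 -0.0756  0.0618  0.0159] ang 0.883 in tool [ 0.0407 -0.0017]
[ 0.3689 -0.1029  0.0386] [-3.1413e+00 -4.0000e-04  8.5210e-01] 0.0152 [ 0.1 -0.4 -1.7] 11.55
 shift cm [-0.26 -0.12  0.26] turn 0.002 t 11.55
```

View pics/t6.png

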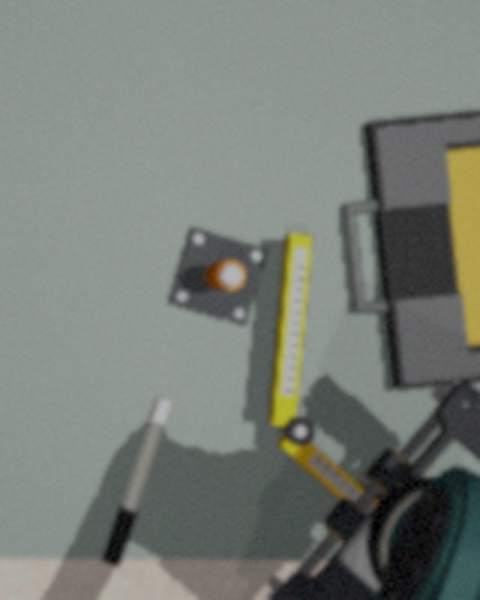

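The top crop shows the rule raised, with its open leaf (top end at (298,240)) just right of the post at (230,275) and clear of the case handle. I'll swing it gently in small steps.

Call:
servo_tool(series="1 0.3 -0.6 0 0;1 0.6 -1.2 0 0;1 1 -1.8 0 0;1 1.4 -2.3 0 0;1 1.8 -2.9 0 0;1 2.2 -3.4 0 0;1 2.7 -3.8 0 0;1 3.2 -4.3 0 0;1 3.8 -4.7 0 0;1 4.35 -5.1 0 0;1 4.9 -5.4 0 0;1 5.5 -5.7 0 0")

```text
time: 12.55
tool_pos: [0.3615, -0.0244, 0.0384]
ee_rot: [-3.142, 0.0, 0.85]
wrist_force: [0.5, -3.7, -1.2]
width: 0.0152
```

Run:
```python
from rulem import *
im=look()
from path import *
for th in np.arange(1.66,.3,-.12): go(*tcp(th,.11,.85+np.pi),.038,.85,round(th,2))
```

```text
yel 44 [405.3 258.2] z 0.0489 zt 0.0524 [ 0.5254 -0.0326  0.0141  0.0201] ang -1.32 in tool [0.1007 0.1298]
yel 194 [384.9 294.5] z 0.0477 zt 0.0524 [ 0.4639 -0.0006  0.0179  0.1058] ang -0.462 in tool [0.0834 0.0479]
yel 126 [386.6 326.6] z 0.0487 zt 0.0524 [0.3883 0.0013 0.0563 0.0159] ang 0.823 in tool [0.0385 0.0023]
[ 0.3617 -0.0234  0.0384] [-3.1408e+00 -8.0000e-04  8.5040e-01] 0.0149 [-0.3 -3.1 -1.7] 12.6
1.66 shift cm [ 1.04 -0.56  0.04] turn 0.0 t 12.6
1.54 shift cm [ 2.35 -0.91  0.04] turn 0.0 t 12.6
1.42 shift cm [ 3.69 -1.1   0.04] turn 0.0 t 12.6
1.3 shift cm [ 5.04 -1.13  0.04] turn 0.0 t 12.6
1.18 shift cm [ 6.39 -0.99  0.04] turn 0.0 t 12.6
1.06 shift cm [ 7.71 -0.7   0.04] turn 0.0 t 12.6
0.94 shift cm [ 8.99 -0.25  0.04] turn 0.0 t 12.6
0.82 shift cm [10.21  0.35  0.04] turn 0.0 t 12.6
0.7 shift cm [11.34  1.1   0.04] turn 0.0 t 12.6
0.58 shift cm [12.38  1.97  0.04] turn 0.0 t 12.6
0.46 shift cm [13.31  2.96  0.04] turn 0.0 t 12.6
0.34 shift cm [14.11  4.05  0.04] turn 0.0 t 12.6
```

Call:
servo_tool(series="1 0.5 -0.3 0 0;1 1 -0.55 0 0;1 1.7 -0.75 0 0;1 2.35 -0.9 0 0;1 3 -1 0 0;1 3.7 -1.1 0 0;1 4.4 -1.15 0 0;1 5.05 -1.15 0 0;1 5.7 -1.1 0 0;1 6.4 -1 0 0;1 7.05 -0.85 0 0;1 7.7 -0.7 0 0;1 8.35 -0.5 0 0;1 9 -0.25 0 0;1 9.6 0.05 0 0;1 10.2 0.35 0 0;1 10.8 0.7 0 0;1 11.35 1.1 0 0;1 11.9 1.5 0 0;1 12.4 2 0 0")

```text
time: 14.27
tool_pos: [0.4588, 0.0554, 0.0383]
ee_rot: [-3.141, -0.0, 0.85]
wrist_force: [-3.4, -0.9, -1.3]
width: 0.0154
```

Run:
```python
from rulem import *
im=look(); save('t7',cv2.resize(im[170:350,280:480],None,fx=3,fy=3,interpolation=cv2.INTER_CUBIC))
from path import *
for th in np.arange(.54,.2,-.06): go(*tcp(th,.11,.85+np.pi),.038,.85,round(th,2))
```

```text
yel 127 [352.9 264. ] z 0.0493 zt 0.0526 [0.512  0.0664 0.0601 0.0162] ang 1.413 in tool [0.0476 0.029 ]
yel 26 [385. 272.] z 0.0493 zt 0.0526 [0.4978 0.0085 0.0304 0.0032] ang 1.453 in tool [-0.0111  0.0597]
[0.4602 0.0554 0.0386] [ 3.141e+00 -1.400e-03  8.498e-01] 0.015 [-1.4 -0.8 -0.7] 14.32
0.54 shift cm [0.28 0.08 0.06] turn -0.0 t 14.32
0.48 shift cm [0.74 0.58 0.06] turn -0.0 t 14.32
0.42 shift cm [1.17 1.11 0.06] turn -0.0 t 14.32
0.36 shift cm [1.57 1.66 0.06] turn -0.0 t 14.32
0.3 shift cm [1.93 2.23 0.06] turn -0.0 t 14.32
0.24 shift cm [2.25 2.83 0.06] turn -0.0 t 14.32
```

View pics/t7.png

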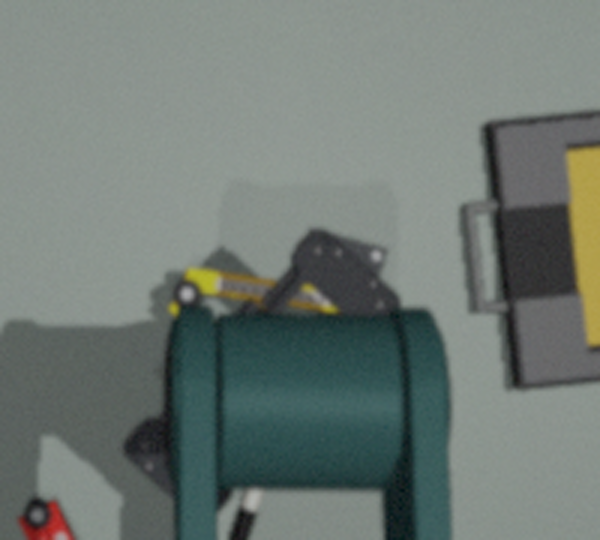

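About 0.58 rad remains between the leaves, with the hub at (187,293). A little more swing, then I back off, lift, and set it down in the free area.

Call:
servo_tool(series="1 0.3 0.2 0 0;1 0.6 0.5 0 0;1 0.95 0.85 0 0;1 1.1 1.0 0 0;1 0.6 0 0 0;1 0.6 0 -4 0;1 0.6 0 -7 0;1 0.6 0 -7 0;1 15 -3 -7 0;1 15 -3 -7 0;1 15 -3 -7 0;1 15 -3 -7 0;1 15 -3 -7 0;1 15 -3 -7 0")

```text
time: 15.48
tool_pos: [0.5349, 0.1888, 0.1082]
ee_rot: [3.141, -0.001, 0.852]
wrist_force: [0.2, -0.5, -2.2]
width: 0.015
```

Run:
```python
from rulem import *
im=look(); save('t8',im); go(.57,.155,.0075,.85)
```

```text
yel 49 [334.5 238.6] z 0.1185 zt 0.1222 [0.5612 0.1135 0.0198 0.0155] ang 1.3 in tool [-0.0409  0.0702]
yel 22 [313.7 273. ] z 0.1192 zt 0.1222 [0.4974 0.1499 0.0198 0.0056] ang 0.935 in tool [-0.0547 -0.0037]
[0.5346 0.1878 0.1082] [ 3.1413 -0.      0.851 ] 0.015 [-0.7  0.5 -1.8] 15.53
 shift cm [-0.13  4.83 10.07] turn 0.001 t 15.53
```

Call:
servo_tool(series="1 0 2 4 0;1 0 2 7.5 0;1 0 2 9 0;1 0 2 10 0;1 0 2 10.1 0;1 0 2 10.1 0;1 0 2 10.1 0;0.5 0 2 10.1 0;0.5 0 2 10.1 0;0.5 0 2 10.1 0;0.5 0 2 10.1 0;0.5 0 2 6 0;0.5 0 2 2 0;0.5 0 2 0 0;-1 -24 -10 0 0;-1 -24 -10 0 0;-1 -24 -10 0 0;-1 -24 -10 0 0;-1 -24 -10 0 0;-1 -24 -10 0 0")

```text
time: 17.2
tool_pos: [0.3165, 0.0797, 0.1082]
ee_rot: [3.141, -0.0, 0.851]
wrist_force: [-0.9, -0.6, 1.3]
width: 0.0601
```

Run:
```python
from rulem import *
im,d=snapshot('top'); C=cloud('top',d)
for a,c,m in blobs(masks(im)['yel'],15):
    v,u=np.nonzero(m); P=onplane('top',np.c_[u,v],.02)[:,:2].astype(np.float32); r=cv2.minAreaRect(P); b=cv2.boxPoints(r); e=max((b[1]-b[0],b[2]-b[1]),key=np.linalg.norm)
    print(a,c,np.median(C[...,2][m]).round(4),np.round(r[0]+r[1],4),np.arctan2(e[1],e[0]).round(3))
print(robot.get_obs()['tool_pos'],robot.get_obs()['ee_rot'])
save('t9',cv2.resize(im[170:350,230:430],None,fx=4,fy=4,interpolation=cv2.INTER_CUBIC)[:600,:800])
```

```text
171 [310.6 227.1] 0.0202 [0.5891 0.1501 0.1272 0.0157] 1.297
1144 [480.  251.4] 0.0047 [ 0.5414 -0.1931  0.138   0.0383] 0.107
167 [300.4 244.8] 0.0205 [0.5493 0.1718 0.128  0.0154] 0.845
[0.30899894 0.07801641 0.10689893] [-3.13917086  0.00501455  0.85026476]
```

View pics/t9.png

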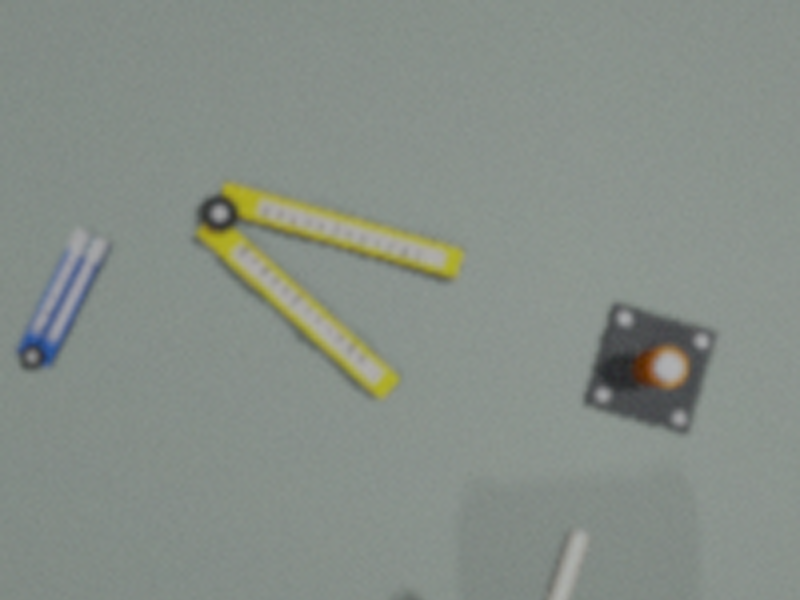

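The rule lies as a V of 0.45 rad, with its hub at crop (218,212). Next I take it across both leaves along the bisector.

Run:
```python
from go import *
h=onplane('top',[284.5,223],.023)[0]; m=np.array([.5692,.161]); print(h,np.linalg.norm(m-h[:2]),np.arctan2(*(h[:2]-m)[::-1]))
b=1.071; q=m+.002*np.array([np.cos(b),np.sin(b)]); go(*q,.0075,b)
```

```text
[0.597303   0.21239048 0.023     ] 0.05857269166409484 1.0703730700947458
 shift cm [23.6  14.03  9.94] turn -0.221 t 17.25
```

Call:
servo_tool(series="-1 23.4 14 0 -0.221;-1 23.4 14 0 -0.221;-1 23.4 14 0 -0.221;-1 23.4 14 0 -0.221;-1 23.4 14 0 -0.221;-1 23.4 14 0 -0.221;-1 23.4 14 0 -0.221;-1 23.4 14 0 -0.221;-1 23.4 14 4 -0.221;-1 23.4 14 7.5 -0.221;-1 23.4 14 9.4 -0.221;-1 23.4 14 9.9 -0.221;-1 23.4 14 9.9 -0.221;-1 23.4 14 9.9 -0.221")

```text
time: 18.42
tool_pos: [0.5785, 0.1637, 0.0108]
ee_rot: [3.14, -0.001, 1.071]
wrist_force: [-1.1, -0.0, 0.5]
width: 0.0941
```

Call:
servo_tool(series="0.3 0 0 0 0;0.3 0 0 0 0;0.3 0 0 0 0;0.3 0 0 0 0;1 0 0 0 0;1 0 0 0 0;1 0 0 0 0;1 0 0 0 0;1 0 0 0 0;1 0 0 0 0;1 0 0 0 0;1 0 0 0 0;1 0 0 0 0;1 0 0 -3 0;1 0 0 -6 0;1 0 0 -9 0;1 0 0 -9 0;1 0 0 -9 0;1 0 0 -9 0")

```text
time: 20.0
tool_pos: [0.5772, 0.1631, 0.0976]
ee_rot: [-3.14, 0.002, 1.071]
wrist_force: [-0.5, -0.1, -1.7]
width: 0.0314
```

Run:
```python
from rulem import *
im=look()
go(.5415,-.1975,.108+0*1,.108)
```

```text
yel 119 [329.4 244.9] z 0.1079 zt 0.1107 [0.5496 0.1217 0.0413 0.0204] ang 1.084 in tool [-0.0511 -0.0037]
[0.5766 0.1631 0.0967] [-3.1384e+00  2.9000e-03  1.0707e+00] 0.0315 [ 0.   0.1 -2.4] 20.05
 shift cm [-33.32  14.21  -1.13] turn 0.963 t 20.05
```

Call:
servo_tool(series="1 -33 14.9 -1 0.963;1 -33 14.9 -1 0.963;1 -33 14.9 -1 0.963;1 -33 14.9 -1 0.963;1 -33 14.9 -1 0.963;1 -33 14.9 -1 0.963;1 -33 14.9 -1 0.963;1 -33 14.9 -1 0.963;1 -33 14.9 -1 0.963;1 -33 14.9 -1 0.963;1 -33 14.9 -1 0.963;1 -33 14.9 2 0.963;1 -33 14.9 5 0.963;1 -33 14.9 5 0.963;1 -33 14.9 5 0.963;1 -33 14.9 5 0.963;1 -33 14.9 5 0.963;1 -33 14.9 5 0.963")

```text
time: 21.55
tool_pos: [0.5519, -0.1977, 0.0518]
ee_rot: [3.14, -0.003, 0.109]
wrist_force: [-0.3, 0.3, -1.4]
width: 0.0312
```

```bash
cat > hub.py <<'E'
from rulem import *
im=look(); im,d=snapshot('top'); C=cloud('top',d); o=robot.get_obs(); p=o['tool_pos']; w=o['ee_rot'][2]; zt=p[2]-.0075+.02
reg=np.hypot(C[...,0]-.5415,C[...,1]+.1975)<.1
hsv=cv2.cvtColor(im,cv2.COLOR_RGB2HSV).astype(int)
for nm,mk in(('white',(hsv[...,1]<70)&(hsv[...,2]>110)),('dark',(hsv[...,2]<60)&(C[...,2]>zt-.002)&(C[...,2]<zt+.008))):
    for a,c,m in blobs(reg&mk,5): 
        P=onplane('top',c,zt+.002)[0]; e=P[:2]-p[:2]; print(nm,a,c,P.round(4),np.median(C[...,2][m]).round(4),'tool',np.round([e@[np.cos(w),np.sin(w)],e@[np.sin(w),-np.cos(w)]],4))
m=masks(im)['yel']&reg&(C[...,2]>zt-.006); v,u=np.nonzero(m); q=onplane('top',np.c_[u,v],zt)[:,:2]; a=(q-p[:2])@[np.cos(w),np.sin(w)]; l=(q-p[:2])@[np.sin(w),-np.cos(w)]
for s in(a<0,a>0):
    if s.sum()>5: print('yel end',s.sum(),'axial',np.percentile(a[s],[1,99]).round(4),'lat',np.percentile(l[s],[2,98]).round(4))
E
python3 hub.py
```

```text
yel 207 [482.3 222.3] z 0.061 zt 0.0656 [ 0.5973 -0.184   0.0283  0.0484] ang -1.486 in tool [ 0.0476 -0.0079]
yel 365 [485.3 274.5] z 0.0486 zt 0.0656 [ 0.4987 -0.194   0.0459  0.0519] ang -1.454 in tool [-0.0563 -0.0137]
[ 0.5518 -0.1977  0.0516] [ 3.1398 -0.0032  0.1083] 0.0314 [ 0.5 -0.7 -2. ] 21.6
white 33 [474.5 205.8] [ 0.631  -0.1693  0.0657] 0.0011 tool [ 0.0821 -0.0198]
white 14 [485.7 216.5] [ 0.6098 -0.1916  0.0657] 0.0654 tool [0.0586 0.0001]
white 45 [438.9 231.1] [ 0.5799 -0.098   0.0657] 0.0014 tool [ 0.039  -0.0961]
white 38 [502.9 256.2] [ 0.5309 -0.2254  0.0657] 0.2391 tool [-0.0235  0.0253]
white 49 [488.  269.4] [ 0.5045 -0.1956  0.0657] 0.0623 tool [-0.0465 -0.0072]
white 54 [496.2 268.3] [ 0.5068 -0.2119  0.0657] 0.0625 tool [-0.046   0.0093]
white 39 [482.4 297.8] [ 0.4482 -0.1842  0.0657] 0.0019 tool [-0.1012 -0.0247]
dark 7 [482.4 216. ] [ 0.6107 -0.185   0.0657] 0.0657 tool [ 0.0603 -0.0063]
yel end 149 axial [-0.0682 -0.0311] lat [-0.0153  0.0166]
yel end 143 axial [0.034 0.06 ] lat [-0.0167  0.0155]
```

Call:
servo_tool(series="1 -0.4 -0.1 0 0;1 -0.77 -0.12 0 0;1 -0.77 -0.12 1 0;1 -0.77 -0.12 1.7 0;1 -0.77 -0.12 2.2 0;1 -0.77 -0.12 2.6 0;1 -0.77 -0.12 3 0;1 -0.77 -0.12 3.4 0;1 -0.77 -0.12 3.8 0;1 -0.77 -0.12 4 0;1 -0.77 -0.12 4 0;1 -0.77 -0.12 4 0;1 -0.77 -0.12 4 0")

```text
time: 22.73
tool_pos: [0.5427, -0.1972, 0.0139]
ee_rot: [3.141, -0.0, 0.109]
wrist_force: [-8.4, 3.6, 16.4]
width: 0.0313
```

```bash
python3 hub.py
```

```text
yel 179 [478.2 227.6] z 0.0238 zt 0.0279 [ 0.5914 -0.1891  0.0341  0.037 ] ang -1.434 in tool [ 0.0486 -0.004 ]
yel 172 [482.  277.1] z 0.023 zt 0.0279 [ 0.4926 -0.1978  0.0403  0.0333] ang 0.138 in tool [-0.0538 -0.0077]
[ 0.5427 -0.1972  0.0139] [ 3.1409e+00 -2.0000e-04  1.0860e-01] 0.0312 [-9.7  3.  17.9] 22.78
white 34 [474.4 205.9] [ 0.6354 -0.1802  0.0284] 0.0006 tool [ 0.094  -0.0069]
white 15 [479.9 222.5] [ 0.601  -0.1914  0.0284] 0.029 tool [0.0586 0.0006]
white 58 [438.6 232.2] [ 0.5803 -0.1058  0.0284] 0.0007 tool [ 0.0473 -0.0867]
white 39 [494.9 260.8] [ 0.5221 -0.222   0.0284] 0.2014 tool [-0.0232  0.0225]
white 44 [482.  273.9] [ 0.495  -0.1952  0.0284] 0.0253 tool [-0.0472 -0.0071]
white 50 [490.1 272.9] [ 0.4972 -0.212   0.0284] 0.0241 tool [-0.0469  0.0098]
white 6 [529.8 270.5] [ 0.5027 -0.2941  0.0284] 0.4233 tool [-0.0503  0.092 ]
white 24 [479.2 298.2] [ 0.4451 -0.1892  0.0284] 0.0015 tool [-0.0962 -0.0185]
dark 9 [477.7 220.2] [ 0.6058 -0.1869  0.0284] 0.0269 tool [ 0.0638 -0.0034]
yel end 132 axial [-0.0685 -0.0304] lat [-0.0154  0.0162]
yel end 135 axial [0.0322 0.0601] lat [-0.016   0.0158]
```

Label depth is about 0.0245, against 0.024 expected when the rule is fully home, so the upward force is from the floor. I'll release and retreat.

Call:
servo_tool(series="0.1 0 0 -0.1 0;0.1 0 0 -0.2 0;0.1 0 0 -0.2 0;0.1 0 0 -0.2 0;0.1 0 0 -0.2 0;0.1 0 0 -3 0;0.1 0 0 -7 0;0.1 0 0 -11 0;0.1 0 -36 -11 0;0.1 0 -36 -11 0;0.1 0 -36 -11 0;0.1 0 -36 -11 0;0.1 0 -36 -11 0;0.1 0 -36 -11 0;0.1 0 -36 -11 0;0.1 0 -36 -11 0;0.1 0 -36 -11 0;0.1 0 -36 -11 0;0.1 0 -36 -11 0")

```text
time: 24.42
tool_pos: [0.5035, 0.1619, 0.119]
ee_rot: [3.141, 0.001, 0.111]
wrist_force: [-0.0, -0.4, -0.0]
width: 0.0424
```

Run:
```python
from rulem import *
im,d=snapshot('top'); C=cloud('top',d); im2,d2=snapshot('scene'); C2=cloud('scene',d2)
case=np.array([.5455,-.2365]); c,s=np.cos(.108),np.sin(.108)
hsv=cv2.cvtColor(im,cv2.COLOR_RGB2HSV).astype(int)
loc=(C[...,:2]-case)@np.array([[c,-s],[s,c]]); 
for k in('yel','blue'):
    for a,ct,m in blobs(masks(im)[k]&(abs(loc[...,0])<.09)&(abs(loc[...,1])<.1),40):
        v,u=np.nonzero(m); q=(onplane('top',np.c_[u,v],.024)[:,:2]-case)@np.array([[c,-s],[s,c]]); r=cv2.minAreaRect(q.astype(np.float32)); print(k,a,'case xy',np.round(r[0]+r[1],4),round(r[2],1))
for y0 in(.04,-.04):
    for x in(-.045,-.02,.02,.045):
        f=[]
        for CC in(C,C2):
            l=(CC[...,:2]-case)@np.array([[c,-s],[s,c]]); mm=(abs(l[...,0]-x)<.008)&(abs(l[...,1]-y0)<.006); f.append(np.median(CC[...,2][mm]).round(4))
        print(y0,x,'top z',f)
wm=(hsv[...,1]<70)&(hsv[...,2]>110)&(abs(loc[...,0])<.08)&(abs(loc[...,1])<.06)
for a,ct,m in blobs(wm,6):
    v,u=np.nonzero(m); q=(onplane('top',np.c_[u,v],.025)[:,:2]-case)@np.array([[c,-s],[s,c]]); r=cv2.minAreaRect(q.astype(np.float32)); print('white',a,q.mean(0).round(4),np.round(r[1],4),round(r[2],1))
f=lambda i,h:cv2.resize(i,(int(i.shape[1]*h/i.shape[0]),h),interpolation=cv2.INTER_CUBIC)
save('end',np.hstack([f(im[195:305,435:565],400),f(im2[220:310,150:250],400)[:,:320]])[:600,:800])
```

```text
yel 684 case xy [-0.0007  0.0412  0.1365  0.0413] 0.2
blue 515 case xy [ 0.0012 -0.0377  0.1166  0.0419] 1.5
0.04 -0.045 top z [np.float64(0.025), np.float64(0.025)]
0.04 -0.02 top z [np.float64(0.0246), np.float64(0.024)]
0.04 0.02 top z [np.float64(0.0244), np.float64(0.0246)]
0.04 0.045 top z [np.float64(0.0244), np.float64(0.0253)]
-0.04 -0.045 top z [np.float64(0.025), np.float64(0.0251)]
-0.04 -0.02 top z [np.float64(0.0246), np.float64(0.0235)]
-0.04 0.02 top z [np.float64(0.0244), np.float64(0.0247)]
-0.04 0.045 top z [np.float64(0.0269), np.float64(0.0272)]
white 16 [0.0602 0.0375] [0.0083 0.0062] 84.3
white 13 [ 0.0508 -0.0426] [0.0058 0.0074] 38.8
white 217 [-0.0086  0.0293] [0.0997 0.0139] 0.6
white 196 [-0.0079  0.0461] [0.0983 0.0085] 0.7
white 441 [-0.0168 -0.0432] [0.0887 0.0291] 1.3
```

View pics/end.png

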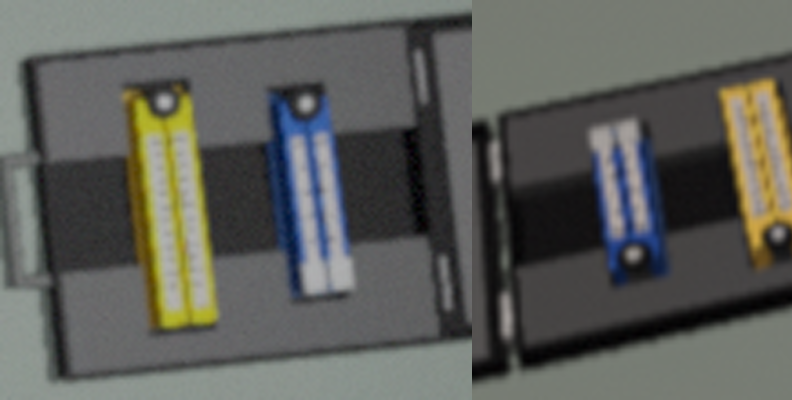

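Both tools lie closed and level in their pockets. Tops are at about 24.5 mm along their length in both views, and their hubs are at (163,102) and (306,103) in the left half. Handing in.

```bash
python3 -c "
from bench import robot; print(robot.close_job()); print(robot.get_obs()['time'])"
```

```text
the job is handed in; nothing more can be done
None
the job is handed in; nothing more can be done
```

I handed the job in at about 24.5 s, with the rule and the caliper both folded and lying in their own pockets; no verdict was reported. I squeezed the caliper shut and placed it. The rule I swung against the post from 2.19 to about 0.45 rad, then took it afresh across both leaves, shut it and placed it.

**Last checks:**
- **Folded:** the jaws read 27.4 mm across the caliper and 31.3 mm across the rule, against 28 and 32 mm when shut. Both pairs of legs look parallel from above.
- **Centres:** both tools appear within about 2.5 mm of their pocket centres, and within 0.03 rad of the case's direction.
- **Height:** tops read 23.5–25.3 mm in both views along most of both tools, against 24 mm expected fully home. The spot next to the caliper's hub read 27 mm, which fits its raised cap.

**Not measured or in disagreement:**
- **Post force:** I never measured the force at the post directly. The wrist readings taken during the swing were about 4 N at most.
- **Lowering the rule:** the wrist showed about 16–18 N upward as the rule seated. I took that as the pocket floor, since the heights agreed.
- **Hub sightings:** while the caliper was still moving, they differed by up to 7 mm between the two views, so I measured again once the arm had settled.
- **Bystanders:** I did not re-measure them at the end. None was deliberately touched, and carried parts passed above them.

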